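# Close up the valuables box on the windowsill

## Task

Close up the low valuables box before everyone goes swimming: push its loaded tray all the way into the open front, with the keys and the tin still in it, then press the lid straight down until it sits fully home on the box, its front skirt locking the tray in. Leave the other things on the sill standing where they are.

Things in the scene. Friction and masses are not known exactly. Their poses are not given: they have to be found in the camera images.
- drybox: Valuables box, fixed: white plastic housing 108 (x) x 106 (y), walls 5 thick, rim 46 mm above the sill, on a bamboo base board 6 thick, 124 wide, that sticks out 91 mm in front. Origin: at sill height under the housing's centre. x points from open front to back wall (the way the tray slides in), z up. Inside 96 wide; back wall's inner face, the tray's firm stop, at x = +49 mm.
- box_mouth (a point): Middle of the housing's open front, on the base board's top: 54 mm from the box's origin along -x, 6 mm above the sill.
- lid (a joint): The lid's travel: it slides straight down on four pins, 0 = fully raised, grows as it is pressed, 0.018 m = seated on the housing's rim (a firm stop). It starts 14 to 18 mm short of seated. A stiff seal resists with about 8 N all the way and the lid stays where it is left, without springing back.
- lid_top (a point): Centre of the lid's flat top: a pale wooden plate 120 (box x) x 118 (box y) x 8 mm covering the housing. Top 72 mm above the sill when fully raised, 54 mm when seated.
- skirt (a point): Middle of the lower edge of the lid's front skirt, 106 wide, 4 thick, hanging 18 mm below the plate; its inner face is 56 mm from the box's origin along -x. Raised, the tray passes beneath it. Seated, the edge is 28 mm above the sill: over the lip, in front of the tray's wall, so the lid seats only when the tray is in.
- tray: Loose grey plastic open tray 100 (x) x 90 (y) x 34 high, 3 mm walls, about 160 g, resting on the base board (underside 6 mm above the sill), partly in the box's front, 34 to 74 mm short of the back stop. Origin: centre of its underside, lip not counted; x points to the back of the box. At the stop its origin is at x = -1 mm in the box frame, its front wall 5 mm inside the skirt.
- lip_end (a point): Centre of the end face of the tray's solid push lip, which is 60 wide, 16 high (2 to 18 mm above the tray's underside) and sticks out 30 mm from the front wall. This point is 80 mm from the tray's origin along its -x and 10 mm above its underside. The lip still sticks out when the tray is home.
- keys: Steel key ring with one key, 58 mm long, 3 thick, 40 g, loose on the tray's floor. Origin: on its underside between ring and key.
- tin: Round aluminium balm tin, 34 across, 18 high, 30 g, loose on the tray's floor. Origin: centre of its underside.
- pump: Bystander: white pump dispenser of sunscreen, 50 across, 137 high, beside the box. Origin: centre of its underside.
- bottle: Bystander: aluminium drink bottle with a black screw cap, 70 across, 210 high, behind the box. Origin: centre of its underside.
- coaster: Bystander: round bamboo coaster, 100 across, 8 high, under the tumbler. Origin: centre of its underside.
- tumbler: Bystander: chunky green glass tumbler, 76 across, 95 high, on the coaster. Origin: centre of its underside.
- keeper: Bystander: purple figure-eight snorkel keeper, 56 x 30 x 8 mm, lying flat beside the box. Origin: centre of its underside.
- torch: Bystander: black dive torch lying down, 115 long, 34 across. Origin: under its middle, at sill height.
There are look-alikes about, which are no part of the job. There is more than one size of the tray; the job needs the smaller.

How it is judged:
By the outcome, as a careful person would: the job done as asked, in the order asked, and still so for the second after the job is handed in, with the robot touching nothing.
It also fails if it takes over 45 s, if anything falls off the work surface, if the arm or the gripper's body presses on something with over 40 N, if the wrist force passes 120 N, or if a joint passes its speed limit or range.

## Robot

A 7-joint arm with a two-finger parallel gripper is mounted at the origin on the work surface. World frame = base frame: x ahead of the robot, y to its left, z up, the work surface at z = 0. Lengths are in m, angles in rad, forces in N, time in s.
With the tool pointing down it reaches from about 0.425 to 0.95 m from the base axis. Payload 4.7 kg.
Tool frame: the origin (TCP) lies midway between the tips of the shut fingers; the grasp point (between the pads) lies 19 mm behind it; z points along the fingers, y is the direction in which the jaws open and shut (so a half turn about z gives the same grasp; the last joint's range is limited). The gripper opens to 85 mm and grips with 20 to 120 N. Pads are 22 mm wide; open, the fingers measure 114 mm over their backs; the gripper's body (76 mm by 85 mm) begins 54 mm behind the grasp point. The pads swing forward as they close: fully open they stand 13 mm farther back than shut.
Start: joints at [-1.167, 0.469, -0.049, 1.532, 0.024, 1.141, -0.082], TCP at [0.283, 0.613, 0.231] pointing down, gripper open.
Joint ranges: [-2.59, 2.59], [-0.33, 1.99], [-1.39, 1.29], [0.1, 2.45], [-1.04, 4.18], [0.21, 1.99], [-2.66, 2.66]. Speed limits (rad/s): [2.57, 2.57, 3.14, 3.14, 3.14, 3.14, 3.14].

## Interface

Orientations are given as a rotation vector (axis times angle).
In Python, from station import bot gives the robot as it stands. Calls block until the motion is done:
- bot.move_ptp(position, orientation): joint-space move of the TCP to a pose.
- bot.movel(position, orientation=None, speed=0.15): straight line of the TCP; orientation=None keeps the orientation; speed is the mean speed in m/s.
- bot.move_j(angles): joint-space move.
- bot.move_gripper(opening, f_grip=None): finger opening in m; f_grip is the grip in N (None keeps the last); returns when the fingers have stopped.
- bot.sleep(seconds).
- bot.inverse_kinematics(position, orientation): joint angles nearest the present ones, or None.
- bot.read_camera(name): name is "side" or "top" or "wrist"; returns the picture (480x640x3 uint8, blue, green, red); there is no depth.
- bot.camera_params(name): a dict with "fx", "fy", "cx", "cy" (pixels), "position" and "attitude" of the camera in the world. Camera axes: x right, y up, looking along -z (the intrinsics and any distortion apply to the point x, -y, -z); pixel columns grow to the right and rows downward; lengths in m; the calibration is good to about 2 mm. A picture is of the moment at which its call begins: read the wrist's pose just before it. camera_params takes no time and is no camera call; for the wrist camera it gives the pose at the moment of the call.
A pose or a line that the arm cannot do raises bot.IKError and nothing moves.
- bot.close_job(): hands the job in, once; it reports no verdict.
Readings, each from a call of its own:
- bot.current_time(): time.
- bot.current_joints(): joint angles.
- bot.current_joint_velocities(): joint speeds.
- bot.current_effort(): joint torques, N m.
- bot.current_tool_pos(): TCP position.
- bot.current_tcp_rot(): TCP orientation.
- bot.current_contact_force(): force on the tool from outside, world axes, zero at the start.
- bot.current_ft_torque(): the same for the moment, N m.
- bot.current_gripper_width(): finger opening in m.
Only numpy, scipy, OpenCV 4.12 (cv2) and the standard library are available. Lean on these libraries where they do the work, as an engineer would, in place of code of your own. Each camera call takes 0.05 s, during which the arm holds its last target. There are 200 camera calls.

## Working session

There is one attempt and no reset: what is moved stays moved. The work goes in short steps, each a Python script; the robot and the scene stay as the last script left them, time stands still between calls to the robot, and variables do not carry over. Pictures are saved under pics/ and viewed, about 8 in all and at most 12, crops included, and the job is handed in when it is done.

```bash
mkdir -p pics; ls
python3 - <<'E'
from station import bot
import cv2,numpy as np
for n in ("top","side"):
    p=bot.camera_params(n); print(n,p)
    cv2.imwrite(f"pics/{n}0.png",bot.read_camera(n))
print(bot.current_time(), bot.current_tcp_rot())
E
```

```text
pics
top {'fx': 607.4081754849419, 'fy': 607.4081754849419, 'cx': 311.04337745207647, 'cy': 236.45579590267434, 'position': array([0.38720728, 0.02589285, 1.05679282]), 'attitude': array([ 0.14204464, -0.13504886, -1.53905664])}
side {'fx': 602.2708249647483, 'fy': 602.2708249647483, 'cx': 308.9974384314692, 'cy': 250.96625287047553, 'position': array([0.44492235, 0.77154673, 0.87597175]), 'attitude': array([ 0.05714123, -1.1177881 , -2.78460884])}
0.1 [-6.74399446e-01 -3.06803957e+00  2.73526193e-03]
```

View pics/top0.png

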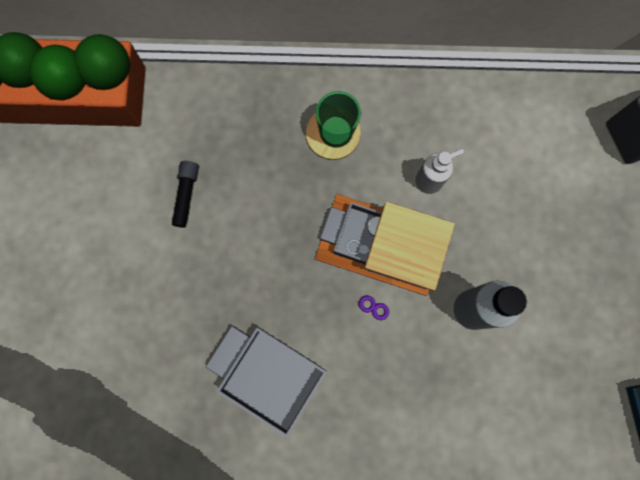

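View pics/side0.png

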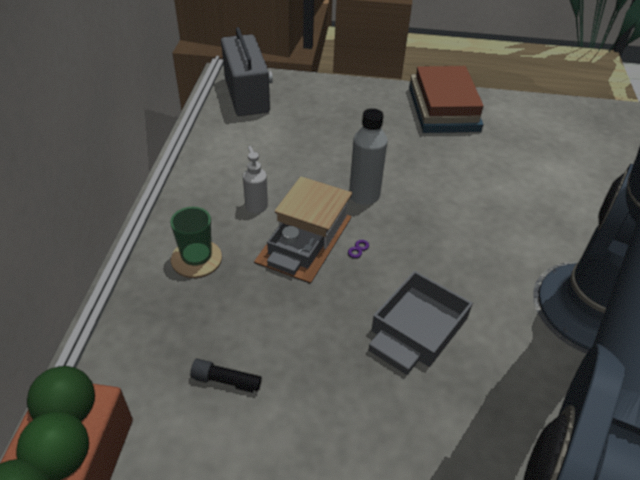

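Top view: the small tray, holding the keys and tin, is in the box front at about (345,235). The larger empty tray at about (270,375) is the look-alike. The small one fits because it is on the base board, under the lid. The crop below should confirm it.

Run:
```python
import cv2
a=cv2.imread("pics/top0.png")[185:305,305:465]
cv2.imwrite("pics/topc.png",cv2.resize(a,None,fx=5,fy=5,interpolation=cv2.INTER_CUBIC))
```

```text
(no output)
```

View pics/topc.png

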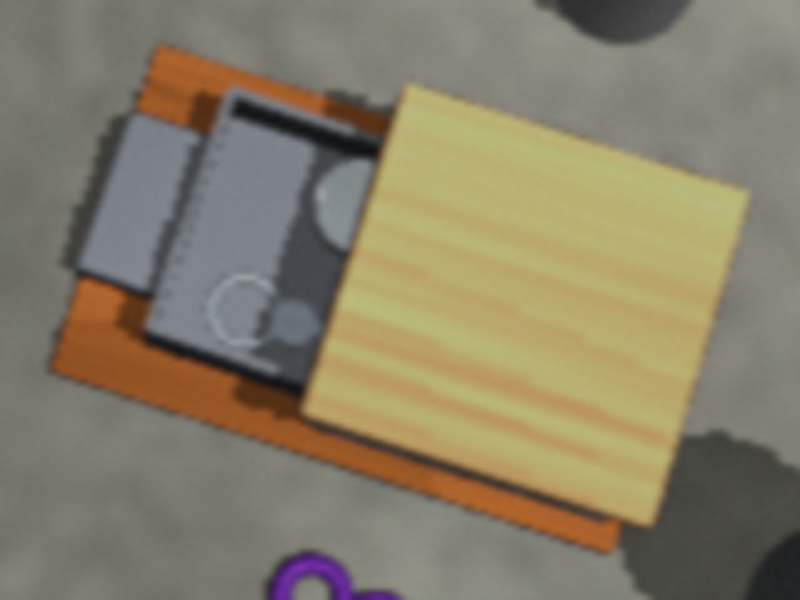

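The crop confirms the small tray: ring key at (245,310) and tin at (350,205) in it, board under it, lid over its rear. Next I compute the box and tray poses from the corners.

```bash
cat > h.py <<'E'
import numpy as np, cv2
from scipy.spatial.transform import Rotation as R
from station import bot
def ray(p,uv,z):
    r=R.from_rotvec(p["attitude"]).as_matrix()
    d=r@np.array([(uv[0]-p["cx"])/p["fx"],-(uv[1]-p["cy"])/p["fy"],-1])
    return p["position"]+d*(z-p["position"][2])/d[2]
def proj(p,X):
    c=R.from_rotvec(p["attitude"]).as_matrix().T@(np.asarray(X)-p["position"])
    return np.array([p["cx"]-p["fx"]*c[0]/c[2],p["cy"]+p["fy"]*c[1]/c[2]])
E
python3 - <<'E'
from h import *
from scipy.optimize import least_squares
p=bot.camera_params("top")
f=lambda u,v,z:ray(p,(u/5+305,v/5+185),z)
# box frame: y left when x forward. image up = world +x?
for u,v in((158,43),(50,370),(612,552)): print(f(u,v,.006))
W=[f(158,43,.006),f(50,370,.006),f(612,552,.006)]+[f(u,v,.070) for u,v in((407,83),(750,190),(655,525),(302,415))]
B=[(-.145,.062),(-.145,-.062),(None,-.062),(-.060,.059),(.060,.059),(.060,-.059),(-.060,-.059)]
def res(q,W,B):
    c,s=np.cos(q[2]),np.sin(q[2]);o=[]
    for w,b in zip(W,B):
        d=w[:2]-q[:2];l=(c*d[0]+s*d[1],-s*d[0]+c*d[1])
        o+=[(l[k]-b[k]) if b[k] is not None else 0 for k in(0,1)]
    return o
q=least_squares(lambda q:res(q,W,B),[.4,-.1,-1.8]).x
print("box",q,np.round(np.array(res(q,W,B))*1e3,1))
T=[f(132,113,.024),f(78,268,.024),f(230,90,.040),f(147,332,.040)]
z=[(0,0)]*4
print("tray pts in box",np.round(np.array(res(q,T,z))*1e3,1))
K=[f(245,310,.012),f(350,205,.027)]
print("keys,tin",np.round(np.array(res(q,K,z[:2]))*1e3,1))
for n,uv,h in(("pump",(438,158),.137),("bottle",(510,300),.21),("keeper",(374,307),.008),("tumblerbase",(336,132),.01)):
    w=ray(p,uv,h);print(n,w,np.round(np.array(res(q,[w],z[:1]))*1e3))
E
```

```text
[ 0.65388231 -0.01012335  0.006     ]
[0.53540754 0.02520646 0.006     ]
[ 0.4772842 -0.1704833  0.006    ]
box [ 0.5534919  -0.13153985 -1.85741805] [ 0.2 -0.  -0.2  0.3  0.  -0.1  0.8 -0.7 -0.7 -0.5 -0.2  1.   0.2 -0. ]
tray pts in box [-145.2   30.7 -146.3  -27.3 -115.    45.2 -116.7  -43.8]
keys,tin [-86.9 -21.4 -63.6  22.2]
pump [ 0.6825941 -0.1640135  0.137    ] [ -5. 133.]
bottle [ 0.4565508  -0.24698921  0.21      ] [138. -60.]
keeper [ 0.45469207 -0.07831302  0.008     ] [ -23. -110.]
tumblerbase [ 0.76729596 -0.00659992  0.01      ] [-180.  170.]
```

```bash
cat >> h.py <<'E'
O=np.array([.5535,-.1315]); yaw=-1.857
c,s=np.cos(yaw),np.sin(yaw)
def bw(x,y,z): return np.array([O[0]+c*x-s*y,O[1]+s*x+c*y,z])
def ori(sg): # tool x = sg*box x, z down
    X=sg*np.array([c,s,0]);Z=np.array([0,0,-1.]);return R.from_matrix(np.c_[X,np.cross(Z,X),Z]).as_rotvec()
def fb():
    f=bot.current_contact_force(); return np.array([c*f[0]+s*f[1],-s*f[0]+c*f[1],f[2]])
def tb():
    t=bot.current_tool_pos(); d=t[:2]-O; return np.round(np.array([c*d[0]+s*d[1],-s*d[0]+c*d[1],t[2]])*1e3,1)
E
python3 - <<'E'
from h import *
for sg in(1,-1):
    print(sg,[None if (j:=bot.inverse_kinematics(bw(*a),ori(sg))) is None else np.round(j,2) for a in((-.18,.0015,.011),(-.09,0,.011),(0,0,.05))])
sg=max((1,-1),key=lambda g:0 if (j:=bot.inverse_kinematics(bw(-.18,0,.011),ori(g))) is None else 10-abs(j[6]))
print(sg)
bot.move_gripper(.03)
bot.move_ptp(bw(-.185,.0015,.15),ori(sg))
bot.movel(bw(-.185,.0015,.011),speed=.12)
print(tb(),fb(),bot.current_gripper_width(),bot.current_time())
cv2.imwrite("pics/side1.png",cv2.resize(bot.read_camera("side")[150:330,180:420],None,fx=3,fy=3,interpolation=cv2.INTER_CUBIC))
E
```

```text
1 [array([ 0.02,  0.63, -0.22,  1.86,  0.21,  0.67,  2.54]), array([ 0.79,  0.98, -1.19,  1.89,  1.06,  1.08,  2.01]), array([ 0.96,  0.88, -1.18,  1.9 ,  0.95,  1.07,  2.22])]
-1 [array([-0.45,  0.66,  0.43,  1.89, -0.42,  0.68, -0.05]), array([-0.31,  0.63,  0.43,  1.95, -0.42,  0.65,  0.1 ]), array([-0.24,  0.57,  0.54,  1.97, -0.43,  0.72,  0.27])]
-1
[-185.2    2.2   11.8] [ 0.03954779  0.09807529 -0.38574445] 0.02991517084483761 4.325
```

View pics/side1.png

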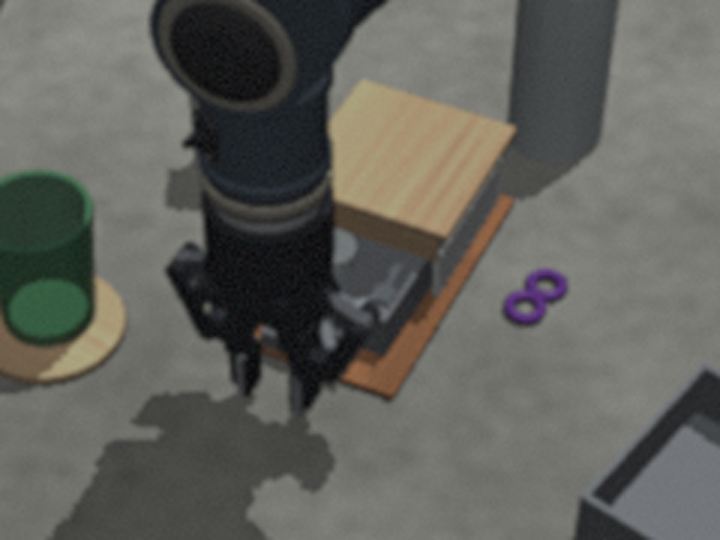

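The fingertips, at (240,385) and (300,400), stand in front of the lip and clear of everything. Now I push in steps, watching the force.

Run:
```python
from h import *
f0=fb()
x=-.185; bot.movel(bw(-.155,.001,.011),speed=.06); print(tb(),np.round(fb()-f0,1))
for x in(-.14,-.125,-.11,-.10):
    bot.movel(bw(x,.001 if x<-.13 else 0,.011),speed=.06); F=fb()-f0; print(tb(),np.round(F,1))
    if abs(F[0])>12: break
else:
    while x<-.080:
        x+=.0015; bot.movel(bw(x,0,.011),speed=.03); F=fb()-f0; print(tb(),np.round(F,1))
        if abs(F[0])>12: break
print(bot.current_time())
cv2.imwrite("pics/side2.png",cv2.resize(bot.read_camera("side")[150:330,180:420],None,fx=3,fy=3,interpolation=cv2.INTER_CUBIC))
```

```text
[-154.7    1.1   11. ] [ 0.3 -0.1  1. ]
[-139.1    1.1   11. ] [ 0.5 -1.8  0.6]
[-124.1    0.    11.1] [ 0.5 -1.1 -0.2]
[-109.1    0.    11. ] [-0.  -1.5  0.9]
[-99.1   0.   11. ] [ 0.1 -0.5  0.6]
[-98.5   0.   11. ] [ 0.2 -0.5  0.8]
[-97.1  -0.   11. ] [-0.5 -1.2  0.6]
[-95.5  -0.   11. ] [-1.2 -1.3 -0.2]
[-94.8   0.2  11. ] [-3.9 -0.  -0.9]
[-94.8   0.5  11.1] [-6.4  0.5 -1.4]
[-94.7   0.5  11.2] [-9.1  0.4 -1.7]
[-94.7   0.6  11.2] [-11.    0.1  -1.3]
[-94.6   0.6  11.2] [-14.3   1.   -1.4]
8.5417
```

View pics/side2.png

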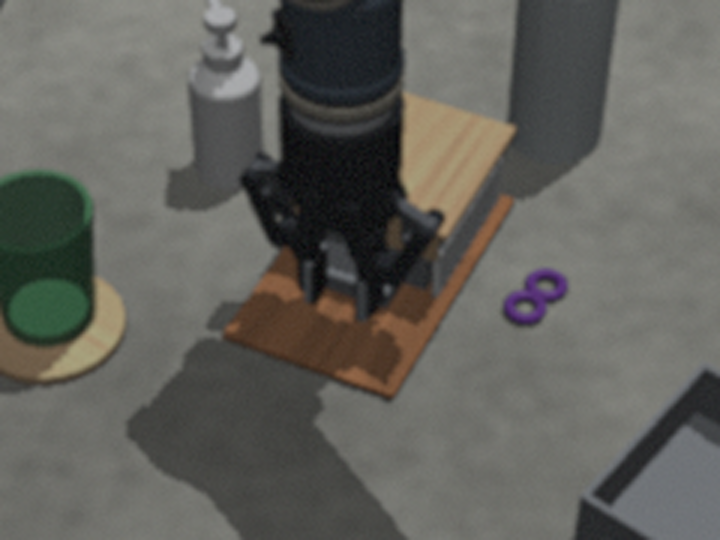

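Hard stop at -94.7 mm, close to what I expected. I'll back off and check from the top where the lip ended up.

Run:
```python
from h import *
bot.movel(bw(-.125,0,.011),speed=.1)
bot.movel(bw(-.16,0,.16),speed=.2)
bot.move_ptp(bw(-.23,0.0,.2),ori(-1)); bot.move_gripper(0.0)
print(bot.current_time())
im=bot.read_camera("top"); cv2.imwrite("pics/top2.png",im)
cv2.imwrite("pics/top2c.png",cv2.resize(im[185:305,305:465],None,fx=5,fy=5,interpolation=cv2.INTER_CUBIC))
p=bot.camera_params("top")
print("expect lip",[np.round((proj(p,bw(-.081,y,.024))-[305,185])*5) for y in(.03,-.03)])
```

```text
10.8417
expect lip [array([307., 171.]), array([256., 333.])]
```

View pics/top2c.png

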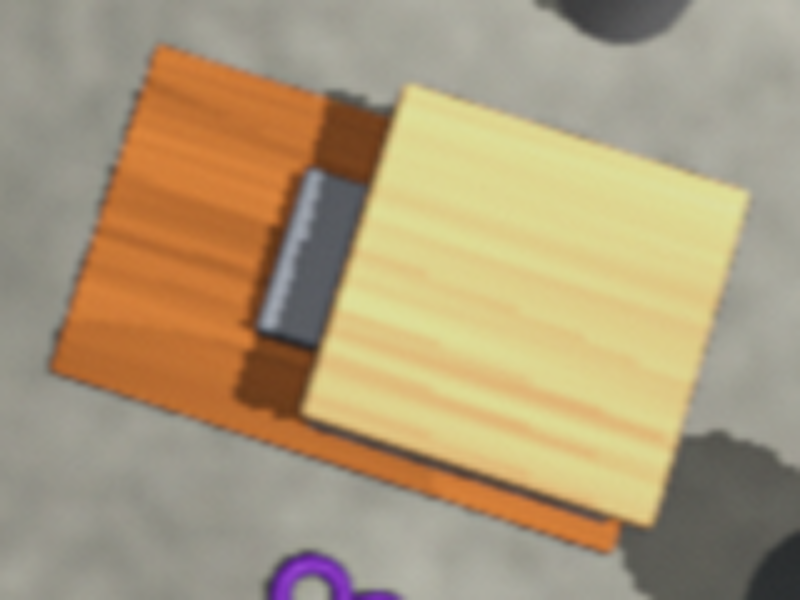

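The lip's end corners are at (310,170) and (260,331), within 1 mm of the computed home position (307,171) and (256,333), so the tray is home. Now I press the lid.

Run:
```python
from h import *
bot.movel(bw(0,0,.16),speed=.2)
bot.movel(bw(0,0,.085),speed=.12)
f0=fb(); print(tb(),bot.current_gripper_width())
z=.085
while z>.040:
    z-=.003 if z>.06 else .0015
    bot.movel(bw(0,0,z),speed=.04); F=fb()-f0; print(round(z*1e3,1),tb(),np.round(F,1))
    if F[2]>28: break
bot.sleep(.3); print(tb(),np.round(fb()-f0,1))
bot.movel(bw(0,0,.17),speed=.15); bot.movel(bw(-.23,0,.22),speed=.25)
print(bot.current_time())
p=bot.camera_params("side"); im=bot.read_camera("side")
cv2.imwrite("pics/side3.png",cv2.resize(im[130:330,160:420],None,fx=3,fy=3,interpolation=cv2.INTER_CUBIC))
cv2.imwrite("pics/top3.png",bot.read_camera("top"))
for z in(.054,.058): print(z,[np.round((proj(p,bw(x,y,z))-[160,130])*3) for x,y in((-.06,.059),(-.06,-.059),(.06,-.059))])
```

```text
[-0.   0.6 85.5] 3.3615701642587986e-05
82.0 [-0.1  0.2 82.4] [-0.2 -1.2  0.5]
79.0 [-0.  -0.1 78.9] [ 0.9 -1.1  1. ]
76.0 [ 0.  -0.2 75.8] [0.2 0.2 0.3]
73.0 [ 0.  -0.2 72.7] [ 0.6 -0.5  0.9]
70.0 [ 0.1  0.3 70.1] [ 0.5 -0.3  1.7]
67.0 [ 0.   0.4 67.2] [-0.2 -0.7  3.4]
64.0 [ 0.   0.4 64.2] [0.4 0.2 4.1]
61.0 [ 0.   0.4 61.2] [ 0.6 -0.2  3.5]
58.0 [ 0.   0.3 58.1] [-0.  -1.   3.9]
56.5 [-0.   0.4 56.7] [ 0.4 -0.1  4.7]
55.0 [ 0.   0.3 55.2] [ 0.9 -0.2  5.9]
53.5 [ 0.   0.4 54. ] [-0.3 -0.6  7.5]
52.0 [ 0.   0.4 53.9] [ 0.6 -4.7 18.8]
50.5 [ 0.1  0.5 53.8] [-0.7 -8.6 30.9]
[-0.   0.5 53.8] [-0.5 -8.5 29.7]
18.825
0.054 [array([342., 259.]), array([505., 313.]), array([574., 202.])]
0.058 [array([342., 254.]), array([505., 309.]), array([574., 198.])]
```

View pics/side3.png

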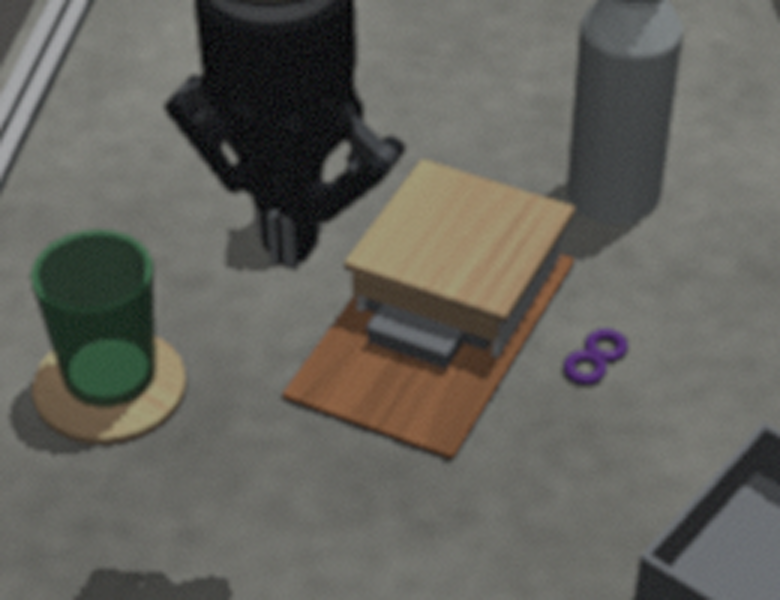

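View pics/top3.png

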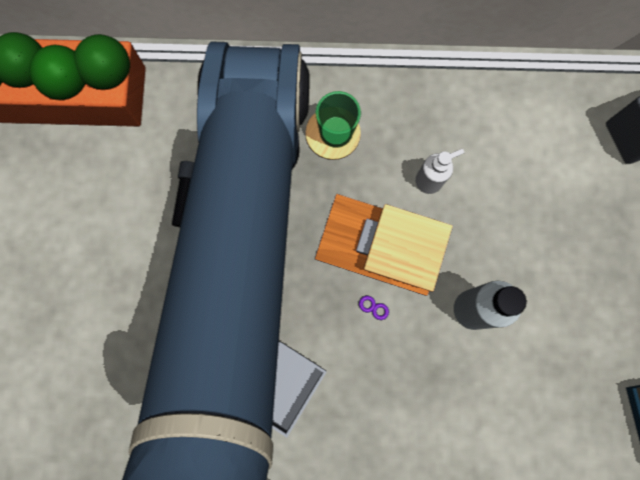

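The side view has the lid corners at (347,265), (503,317) and (574,208), no higher than computed for seated. The lip shows under the skirt. The top view shows the tumbler, pump, bottle and keeper at their original pixels, and the lid stopped hard at 53.8 mm. Handing in.

```bash
python3 -c "
from station import bot
print(bot.close_job(), bot.current_time())"
```

```text
the job is handed in; nothing more can be done
the job is handed in; nothing more can be done
```

The valuables box is closed, and I handed the job in shortly after 18.8 s on the robot's clock. I pushed the small tray in until it hit the back stop (about 14 N), then pressed the lid down until it stopped hard (about 30 N).

**Last checks:**
- **Tray:** its lip ended within about 1 mm of the computed home position in the top view.
- **Lid:** the fingertip stopped at 53.8 mm against 54 mm for seated. The side view agreed to about 2 mm.
- **Other things on the sill:** the tumbler, coaster, pump, bottle and keeper showed no visible movement. The arm partly hid the torch and the larger look-alike tray in the last top picture, but it never worked near either.
- **Keys and tin:** both were in the tray before the push and nothing was seen outside it afterwards, but the lid now hides them, so I could not see them directly.
- **Force reading:** the sensor read about 4 N while the lid was moving, against the 8 N stated for the seal. I put that down to sensor noise or lag, because both the height and the final hard stop show the lid seated.

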